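# Level the pantry shelf and hold the spirit level down

## Task

The little oak shelf on the pantry ledge sags at the end with the adjustable foot. Lay the spirit level lengthwise on the bare part of the shelf and let go of it, turn the black foot knob until the bubble sits between the two lines, then let go of the knob and press the level down onto the shelf with a light, steady push of about 8 newtons. Finish while still pressing it, bubble still between the lines, so that I can lock the foot, and leave the salsa jar, the scoop and the coaster where they are.

Things in the scene. Friction and masses are not known exactly. Their poses are not given: they have to be found in the camera images.
- level: Aluminium spirit level, 180 long (x), 26 wide (y), 42 high, 0.23-0.3 kg, upright on the ledge; grip it across the width at its middle. Origin: centre of underside. The middle 70 mm of its top is a recess, floor 32 mm up, filled by the vial; the end tops (x 35 to 90 mm either side) are solid, flat, 42 mm up: press there. It bears on the shelf with more than its weight only while pressed.
- bubble (a joint): White 14 mm bubble in the yellow-green vial on the level's top: metres from vial middle along the level's x; 0 centred, within +-0.004 wholly between the two black lines, limits +-0.026. Goes to the higher end, 0.75 m per rad of tilt, settles in 1 s. Lengthwise on the shelf it first stands 9-23 mm off towards the pivot and moves about 15 mm to the foot per rad of clockwise knob.
- spot (a point): Centre of the bare part of the oak shelf's top face, 59-65 mm above the ledge. Turns with the board: y along its length (+y to the pivot, -y to the foot knob), x across, z up. Board 345 x 100 x 18, tilts under 0.03 rad. Knob axis 170 mm along -y; pivot 130 mm along +y, where two bracket cheeks flank the board, 4 mm above its face.
- board: The oak shelf board itself, 345 long, 100 wide, 18 thick; origin on the pivot line, 9 mm below the top face; axes as for spot. Loads on it do not turn the foot.
- knob: Upright grip bar of the black foot knob at the shelf's -y end: 44 long (x), 14 thick (y), from 95 to 127 mm above the ledge, over a steel disc 46 in diameter (88 to 96 mm up). Origin on the knob's vertical axis at the height to grip, about 114 mm above the ledge. It turns with the knob and does not rise or sink.
- foot (a joint): Angle of the foot knob, rad, limits 0 and 4.0; grows when turned clockwise seen from above, which raises the shelf's foot end (6 mm per rad). Starts at 0.75 to 1.1; the shelf is level somewhere from 1.7 to 2.3, to be read from the bubble. Stiff (about 0.2 N m), stays where it is left.
- salsa: Bystander: closed glass jar of salsa, 72 in diameter, 115 high; origin: centre of the underside. Leave it.
- scoop: Bystander: small plastic scoop, cup 54 in diameter and 30 high, with a flat handle, 122 long in all along its y; origin under its middle on the ledge. Leave it.
- coaster: Bystander: round bamboo coaster, 92 in diameter, 9 thick; origin: centre of the underside. Leave it.
Things that resemble listed ones, but are neither listed nor needed, are in the scene too. Of the things like the level, leave any that is pink; of the rest the smaller one is meant.

How it is judged (in metres and radians):
On the way, in this order (a step that is already met when the one before it is completed fails the run):
1. the level lies lengthwise on the shelf, let go, and its bubble shows the sag (more than 6 mm off centre) (x of level in the frame of spot between -0.035 and 0.035 m and y of level in the frame of spot between -0.06 and 0.06 m and z of level in the frame of spot between -0.005 and 0.005 m and angle between the x axis of level and the y axis of spot, either way round below 0.2 rad and angle between level's own z axis and vertical below 0.08 rad and contact force between the fingers and level below 0.1 N and contact force between level and board above 0.8 N and (value of joint bubble above 0.006 m or value of joint bubble below -0.006 m)), for 0.3 s.
2. the foot has been turned so that the bubble of the level lying there stands between the lines, within 4 mm of centre (x of level in the frame of spot between -0.035 and 0.035 m and y of level in the frame of spot between -0.06 and 0.06 m and z of level in the frame of spot between -0.005 and 0.005 m and angle between the x axis of level and the y axis of spot, either way round below 0.2 rad and angle between level's own z axis and vertical below 0.08 rad and contact force between the fingers and level below 0.1 N and value of joint bubble between -0.004 and 0.004 m), for 0.4 s.
At the end, for the whole second after the job is handed in: Level flat and lengthwise (0.2 rad) on the shelf, its middle within 60 mm along and 35 mm across of the spot, bubble within 4 mm of centre, knob let go, fingers pressing the level so that it bears on the shelf with 5.5 to 40 N (own weight of 2.2 to 3 N included), at rest through the last second (x of level in the frame of spot between -0.035 and 0.035 m and y of level in the frame of spot between -0.06 and 0.06 m and z of level in the frame of spot between -0.005 and 0.005 m and angle between the x axis of level and the y axis of spot, either way round below 0.2 rad and angle between level's own z axis and vertical below 0.08 rad and value of joint bubble between -0.004 and 0.004 m and contact force between the fingers and knob below 0.1 N and contact force between level and board between 5.5 and 40 N and contact force between the fingers and level above 1.5 N and linear speed of level below 0.01 m/s); the arm keeps its last pose, push and grip.
It fails at once if the salsa jar is shifted by more than 3 cm (distance of salsa from where it was at the start of the episode above 0.03 m).
It fails at once if the scoop is shifted by more than 3 cm (distance of scoop from where it was at the start of the episode above 0.03 m).
It fails at once if the coaster is shifted by more than 3 cm (distance of coaster from where it was at the start of the episode above 0.03 m).
It also fails if it takes over 61 s, if anything falls off the work surface, if the arm or the gripper's body presses on something with over 40 N, if the wrist force passes 120 N, or if a joint passes its speed limit or range.

## Robot

A 6-joint arm with a two-finger parallel gripper is mounted at the origin on the work surface. World frame = base frame: x ahead of the robot, y to its left, z up, the work surface at z = 0. Lengths are in mm, angles in rad, forces in N, time in s.
With the tool pointing down it reaches from about 350 to 875 mm from the base axis. Payload 4.2 kg.
Tool frame: the origin (TCP) lies at the very end of the fingers, on their centre line; the grasp point (between the pads) lies 19 mm behind it; z points along the fingers, y is the line along which they close (so a half turn about z gives the same grasp; the last joint's range is limited). The gripper opens to 85 mm and grips with 20 to 120 N. Pads are 22 mm wide; open, the fingers measure 114 mm over their backs; the gripper's body (76 mm by 85 mm) begins 54 mm behind the grasp point. The pads swing forward as they close: fully open they stand 13 mm farther back than shut.
Start: joints at [1.509, 0.385, 0.008, 0, -1.194, -0.259], TCP at [197.046, 593.104, 231.312] pointing down, gripper open.
Joint ranges: [-3.14, 3.14], [-1.21, 2.06], [-1.07, 1.41], [-3.16, 2.05], [-2.99, -0.16], [-3.1, 3.1]. Speed limits (rad/s): [2.79, 2.79, 3.14, 3.14, 3.14, 3.14].

## Interface

Orientations are given as a unit quaternion [x, y, z, w].
In Python, from bench import arm gives the robot as it stands.
- The arm moves only by the tool servo_tool, never from a script. Its argument "rows" is a list that holds one entry, the list of rows, each a list of 7 numbers: the finger opening in mm, from 0 to 85.4, then the shift along the tool's x, y, z in mm, then the turn, a rotation vector about the tool's x, y, z in rad. A call has 1 to 10 rows; each row is the pose to reach, as a shift and turn from the pose commanded when the call began, along the tool's axes at that moment; what a row does not reach only later rows make up. A row lasts 1/8 s, in which the tool goes at most 62.5 mm and 10.7 degrees, less where a joint would pass 70% of its speed; a pose out of reach is approached as far as the arm can. A call with a gripper value outside its range is refused whole. The fingers move at their own pace and stop on an object; the grip force is fixed at half the most. Time passes only in rows, so rows that repeat a pose let the fingers close. It gives the time, the measured TCP pose, the force, the opening and the grip force at its end, in the units of the state.
- arm.read_state(): the state, without advancing time (a new reading comes with each control period).
- arm.get_image(name): name is "scene" or "top"; returns the picture (480x640x3 uint8, red, green, blue); there is no depth.
- arm.camera_params(name): a dict with "intrinsics" (3x3 intrinsics, pixels), "R" (3x3) and "t" (3): a world point X has camera coordinates R X + t. Camera axes: x right, y down, z forward; pixel columns grow to the right and rows downward; lengths in mm; the calibration is good to about 2 mm. A picture is of the moment at which its call begins. camera_params takes no time and is no camera call.
- arm.job_done(): hands the job in; it is judged then, once.
The state is a dict: "clock": time; "joints": joint angles; "joint_vel": joint speeds; "joint_efforts": joint torques, N m; "position": TCP position; "ee_rot": TCP orientation; "contact_force": force on the tool from outside, world axes, zero at the start; "wrist_torque": the same for the moment, N m; "gripper_width": finger opening in mm; "grasp_force": force on a finger pad.
Only numpy, scipy, OpenCV 4.12 (cv2) and the standard library are available. Lean on these libraries where they do the work, as an engineer would, in place of code of your own. Each camera call takes 0.05 s, during which the arm holds its last target. There are 200 camera calls.

## Working session

There is one attempt and no reset: what is moved stays moved. The work goes in short steps, Python scripts to look and compute and a tool call to move; the robot and the scene stay as the last step left them, time stands still between calls to the robot, and variables do not carry over. Pictures are saved under pics/ and viewed, at most 10 in all, crops included, and the job is handed in when it is done.

Besides the shell and the picture viewer there is one more tool, called after ">>>" as name([rows], argument=value, ...), one row to a line, values as JSON. servo_tool: Moves the arm, as the interface text tells. Its arguments: {"type":"object","properties":{"rows":{"type":"array"}},"required":["rows"]}

```bash
ls; mkdir -p pics; python3 - <<'E'
from bench import arm
import cv2
for n in("scene","top"):
    cv2.imwrite(f"pics/{n}0.png",arm.get_image(n)[:,:,::-1]); p=arm.camera_params(n); print(n,p)
print(arm.read_state())
E
```

```text
pics
scene {'intrinsics': array([[566.79932415,   0.        , 323.68569167],
       [  0.        , 566.79932415, 239.85334373],
       [  0.        ,   0.        ,   1.        ]]), 'R': array([[-0.70623472,  0.70791286, -0.00958669],
       [ 0.5558405 ,  0.54603451, -0.62680751],
       [-0.43849043, -0.44800189, -0.77911517]]), 't': array([ 311.40948444, -238.66491507, 1586.46228222])}
top {'intrinsics': array([[564.35919474,   0.        , 308.9104018 ],
       [  0.        , 564.35919474, 243.87605042],
       [  0.        ,   0.        ,   1.        ]]), 'R': array([[ 0.02071125, -0.99975804,  0.00741   ],
       [-0.99280263, -0.02144047, -0.1178272 ],
       [ 0.11795756, -0.00491632, -0.99300647]]), 't': array([  37.58469178,  493.5297391 , 1322.34313506])}
{'clock': 0.1, 'joints': array([ 1.50860908e+00,  3.85449011e-01,  6.75184098e-03, -3.96813513e-04,
       -1.19400081e+00, -2.58623986e-01]), 'joint_vel': array([ 0.00063047, -0.00036635,  0.00314986,  0.00099175, -0.00044282,
       -0.00088656]), 'joint_efforts': array([-9.18336918e-04, -3.93322742e+01,  1.88928294e+01,  4.19789806e+00,
       -2.62334732e-03,  2.60027285e-06]), 'position': array([196.9005223 , 592.62182919, 230.35097451]), 'ee_rot': array([ 9.87150427e-01, -1.59790791e-01, -9.02911575e-05,  9.64330165e-04]), 'contact_force': array([-0.32321316,  0.15403291,  0.84326758]), 'wrist_torque': array([ 0.02451831, -0.00873108, -0.00495359]), 'grasp_force': 0.0, 'gripper_width': 85.47742765949843}
```

View pics/scene0.png

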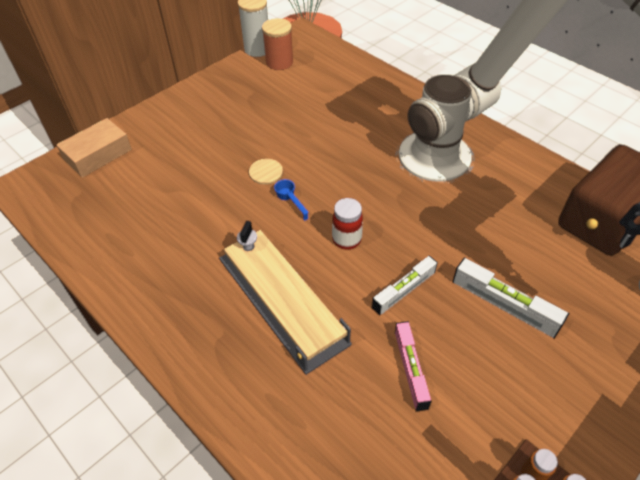

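View pics/top0.png

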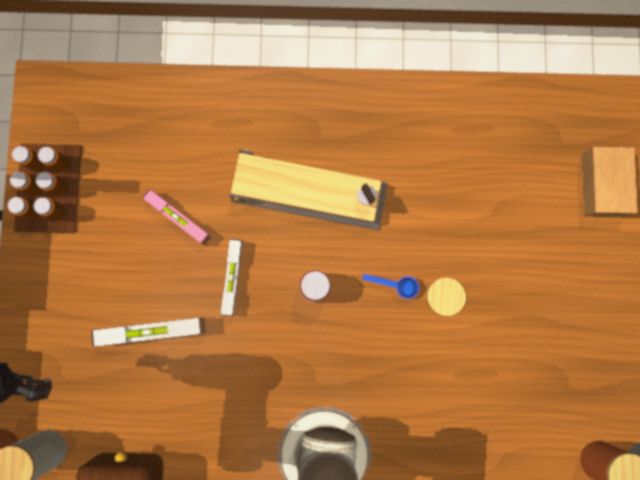

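Things like the level in the top view: pink (175,217), a small white one (231,277) and a large white one (147,332). Pink is excluded and the small white one is the smaller of the rest, so it is the one meant. I'll confirm that in an enlarged crop that also covers the shelf and knob.

```bash
python3 - <<'E'
import cv2
i=cv2.imread("pics/top0.png")[142:322,215:405]
cv2.imwrite("pics/crop1.png",cv2.resize(i,None,fx=3.3,fy=3.3,interpolation=cv2.INTER_CUBIC)[:600])
i=cv2.imread("pics/scene0.png")[215:375,215:445]
cv2.imwrite("pics/crop2.png",cv2.resize(i,None,fx=3.4,fy=3.4,interpolation=cv2.INTER_CUBIC))
E
```

```text
(no output)
```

View pics/crop1.png

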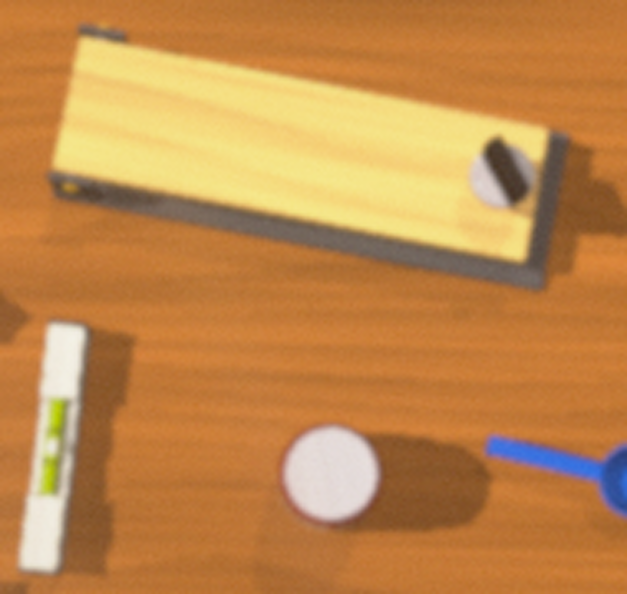

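View pics/crop2.png

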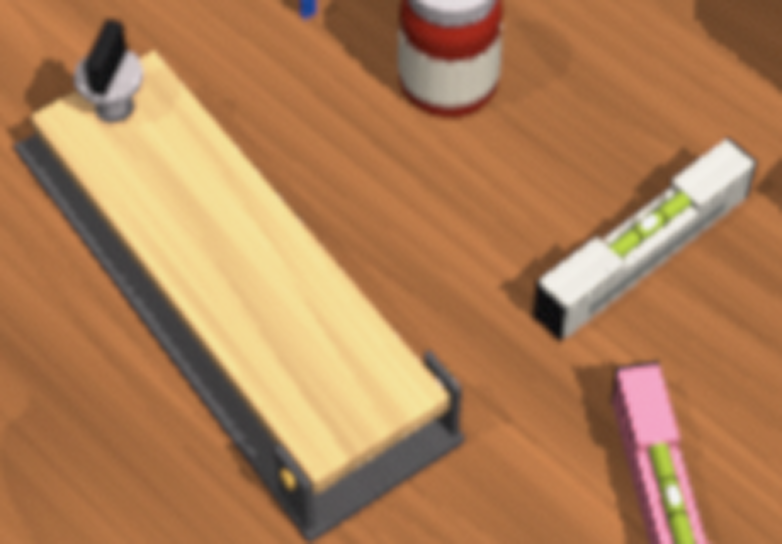

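The crops confirm a white level with a yellow-green vial at crop1 (53,447), standing upright. The board's top corners are at about (80,38), (548,128), (525,262) and (52,172), and the knob bar runs from (495,142) to (517,200). Next I'll convert these to positions.

```bash
cat >h.py <<'E'
import numpy as np
from bench import arm
def ray(n,uv,z):
    p=arm.camera_params(n);K,R,t=map(np.array,(p['intrinsics'],p['R'],p['t']))
    c=-R.T@t;d=R.T@np.linalg.inv(K)@[*uv,1];return c+d*(z-c[2])/d[2]
c1=lambda u,v:(215+u/3.3,142+v/3.3)
c2=lambda u,v:(215+u/3.4,215+v/3.4)
E
python3 - <<'E'
from h import *
np.set_printoptions(precision=1,suppress=True)
def show(nm,n,c,pts):
    P=np.array([ray(n,c(u,v),z) for u,v,z in pts]);print(nm,n,P.tolist() if 0 else P)
    return P
L=show("level","top",c1,[(49,322,42),(88,326,42),(59,572,42),(20,568,42)])
print(L.mean(0),np.linalg.norm(L[0]-L[3]),np.linalg.norm(L[0]-L[1]))
L=show("level","scene",c2,[(540,283,42),(566,306,42),(754,167,42),(727,140,42)]);print(L.mean(0))
B=show("board","top",c1,[(80,38,63),(52,172,63),(525,262,58),(548,128,58)])
print(B.mean(0),[np.linalg.norm(B[i]-B[i-1]) for i in range(4)])
B=show("board","scene",c2,[(316,487,63),(448,398,63),(155,53,58),(34,118,58)]);print(B.mean(0),[np.linalg.norm(B[i]-B[i-1]) for i in range(4)])
K=show("knob","top",c1,[(495,142,127),(517,200,127)]);print(K.mean(0))
K=show("disc","top",c1,[(503,173,96)])
K=show("knobs","scene",c2,[(114,22,127),(98,50,127),(110,75,96)])
for q in [(311,285),(365,278),(418,290)]:print(ray("top",q,20))
E
```

```text
level top [[497.3 235.7  42. ]
 [495.  207.6  42. ]
 [319.3 222.   42. ]
 [321.6 249.7  42. ]]
[408.3 228.8  42. ] 176.28239135403 28.184824746543175
level scene [[497.9 212.4  42. ]
 [499.3 235.8  42. ]
 [327.9 253.2  42. ]
 [322.6 226.   42. ]]
[411.9 231.8  42. ]
board top [[ 701.3  218.2   63. ]
 [ 602.6  234.7   63. ]
 [ 545.8 -104.3   58. ]
 [ 643.8 -120.2   58. ]]
[623.4  57.1  60.5] [np.float64(343.2502074111825), np.float64(99.98521745553398), np.float64(343.7667184987083), np.float64(99.29467730596166)]
board scene [[ 706.6  221.6   63. ]
 [ 609.4  235.9   63. ]
 [ 552.6  -99.1   58. ]
 [ 648.1 -114.4   58. ]]
[629.2  61.   60.5] [np.float64(341.12116724182397), np.float64(98.2302760284175), np.float64(339.82989526987143), np.float64(96.6781564120086)]
knob top [[617.  -74.9 127. ]
 [577.1 -90.2 127. ]]
[597.1 -82.5 127. ]
disc top [[602.1 -83.9  96. ]]
knobs scene [[587.2 -90.3 127. ]
 [610.1 -79.4 127. ]
 [604.4 -79.6  96. ]]
[394.8  40.9  20. ]
[414.3 -88.1  20. ]
[ 388.3 -215.1   20. ]
```

Sizes check out: level 176 x 28 (at 42 mm up), board 343 x 100, and the pivot, knob and spot distances are consistent. Estimates:
- Level: centre (410,230), yaw -0.085.
- Board: yaw 1.404.
- Spot: about (629,86).
- Knob: (600,-82), bar yaw about 0.38.

```bash
cat >>h.py <<'E'
from scipy.spatial.transform import Rotation as Ro
def ori(yaw): return Ro.from_rotvec(np.pi*np.array([np.cos(yaw/2),np.sin(yaw/2),0]))
def delta(p0,y0,p1,y1):
    R=ori(y0);d=R.inv().apply(np.subtract(p1,p0));r=(R.inv()*ori(y1)).as_rotvec();return d.round(1),r.round(3)
E
python3 - <<'E'
from h import *
print(delta([197.05,593.1,231.3],-.3207,[410,230,75],-.085))
E
```

```text
(array([316.6, 277.5, 156.3]), array([-0.   ,  0.   , -0.236]))
```

>>> servo_tool([
  [[85, 317, 277.5, 100, 0, 0, -0.236], [85, 317, 277.5, 100, 0, 0, -0.236], [85, 317, 277.5, 130, 0, 0, -0.236], [85, 317, 277.5, 156, 0, 0, -0.236], [85, 317, 277.5, 156, 0, 0, -0.236], [85, 317, 277.5, 156, 0, 0, -0.236], [85, 317, 277.5, 156, 0, 0, -0.236], [85, 317, 277.5, 156, 0, 0, -0.236], [85, 317, 277.5, 156, 0, 0, -0.236], [85, 317, 277.5, 156, 0, 0, -0.236]],
])

```text
clock: 1.35
position: [410.6, 231.2, 76.0]
ee_rot: [0.999, -0.042, 0.001, -0.001]
contact_force: [0.8, 0.9, -0.3]
gripper_width: 84.9
grasp_force: 0.0
```

>>> servo_tool([
  [[85, 0, 0, 35, 0, 0, 0], [85, 0, 0, 60, 0, 0, 0], [85, 0, 0, 69, 0, 0, 0], [60, 0, 0, 69, 0, 0, 0], [20, 0, 0, 69, 0, 0, 0], [20, 0, 0, 69, 0, 0, 0], [20, 0, 0, 69, 0, 0, 0], [20, 0, 0, 69, 0, 0, 0], [20, 0, 0, 69, 0, 0, 0]],
])

```text
clock: 2.48
position: [410.7, 230.1, 7.3]
ee_rot: [0.999, -0.042, 0.001, -0.001]
contact_force: [-1.0, -1.3, 5.7]
gripper_width: 25.0
grasp_force: 60.7
```

```bash
python3 - <<'E'
from h import *
print(delta([410.3,229.8,6.3],-.085,[632,98,82],1.404))
E
```

```text
(array([232.1, 112.5, -75.7]), array([ 0.   ,  0.   , -1.489]))
```

>>> servo_tool([
  [[20, 0, 0, -50, 0, 0, 0], [20, 0, 0, -110, 0, 0, 0], [20, 0, 0, -130, 0, 0, 0], [20, 0, 0, -130, 0, 0, 0]],
])

```text
clock: 2.98
position: [410.7, 230.3, 137.7]
ee_rot: [0.999, -0.043, 0.001, -0.002]
contact_force: [1.1, -0.2, -3.3]
gripper_width: 25.0
grasp_force: 60.3
```

>>> servo_tool([
  [[20, 30, 15, 0, 0, 0, -0.18], [20, 70, 34, 0, 0, 0, -0.36], [20, 110, 53, 0, 0, 0, -0.54], [20, 145, 70, 0, 0, 0, -0.72], [20, 180, 87, 0, 0, 0, -0.9], [20, 205, 99, 0, 0, 0, -1.08], [20, 225, 109, 0, 0, 0, -1.26], [20, 232, 112.5, 0, 0, 0, -1.4], [20, 232, 112.5, 0, 0, 0, -1.489], [20, 232, 112.5, 0, 0, 0, -1.489]],
])

```text
clock: 4.22
position: [630.7, 97.5, 133.4]
ee_rot: [0.764, 0.645, -0.002, -0.001]
contact_force: [1.2, 0.1, -1.9]
gripper_width: 25.3
grasp_force: 60.1
```

>>> servo_tool([
  [[20, 0, 0, 30, 0, 0, 0], [20, 0, 0, 50, 0, 0, 0], [20, 0, 0, 50, 0, 0, 0], [20, 0, 0, 50, 0, 0, 0]],
])

```text
clock: 4.72
position: [632.3, 98.2, 86.6]
ee_rot: [0.764, 0.646, 0.0, 0.0]
contact_force: [0.2, 1.2, -1.9]
gripper_width: 25.1
grasp_force: 60.1
```

```bash
python3 - <<'E'
from h import *
import cv2
a=arm.get_image("scene")[200:380,200:420,::-1];b=arm.get_image("top")[130:250,210:410,::-1]
a=cv2.resize(a,(488,400),interpolation=cv2.INTER_CUBIC);b=cv2.resize(b,(300,180))
o=np.zeros((400,790,3),np.uint8);o[:,:488]=a;o[:180,490:]=b
cv2.imwrite("pics/p3.png",o);print(arm.read_state()['position'])
E
```

```text
[632.68404961  98.32043786  87.34026757]
```

View pics/p3.png

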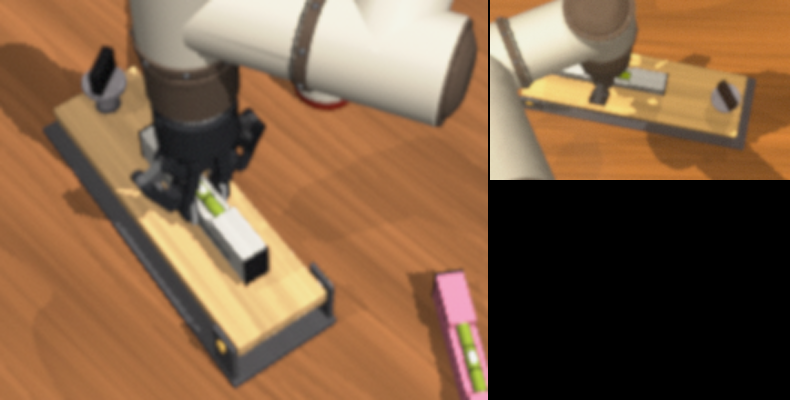

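The level is held lengthwise over the board's middle, about 20 mm up. I'll lower it gently.

>>> servo_tool([
  [[20, 0, 0, 7, 0, 0, 0], [20, 0, 0, 13, 0, 0, 0], [20, 0, 0, 15, 0, 0, 0], [20, 0, 0, 16, 0, 0, 0], [20, 0, 0, 16, 0, 0, 0]],
])

```text
clock: 5.45
position: [632.1, 98.0, 70.6]
ee_rot: [0.763, 0.646, 0.0, 0.0]
contact_force: [-1.3, -0.7, -1.1]
gripper_width: 25.1
grasp_force: 60.4
```

>>> servo_tool([
  [[20, 0, 0, 1, 0, 0, 0], [20, 0, 0, 2, 0, 0, 0], [20, 0, 0, 2, 0, 0, 0]],
])

```text
clock: 5.82
position: [632.5, 97.8, 69.6]
ee_rot: [0.763, 0.646, 0.001, 0.0]
contact_force: [-2.9, -2.2, 5.3]
gripper_width: 25.0
grasp_force: 61.2
```

>>> servo_tool([
  [[30, 0, 0, 0.3, 0, 0, 0], [40, 0, 0, 0, 0, 0, 0], [50, 0, 0, 0, 0, 0, 0], [60, 0, 0, 0, 0, 0, 0], [60, 0, 0, -30, 0, 0, 0], [60, 0, 0, -80, 0, 0, 0], [60, 0, 0, -100, 0, 0, 0], [60, 0, 0, -100, 0, 0, 0]],
])

```text
clock: 6.82
position: [633.0, 98.5, 170.3]
ee_rot: [0.763, 0.646, 0.002, 0.001]
contact_force: [-0.1, 0.1, -0.3]
gripper_width: 59.8
grasp_force: 0.0
```

```bash
python3 - <<'E'
from h import *
# cmd now (632,98,168.3), yaw 1.404 -> over the knob
print(delta([632,98,168.3],1.404,[600,-82,168],.38))
E
```

```text
(array([-182.8,   -1.7,    0.3]), array([ 0.   , -0.   ,  1.024]))
```

>>> servo_tool([
  [[60, -50, 0, 0, 0, 0, 0.18], [60, -100, 0, 0, 0, 0, 0.36], [60, -150, -1, 0, 0, 0, 0.54], [60, -183, -1.7, 0, 0, 0, 0.72], [60, -183, -1.7, 0, 0, 0, 0.9], [60, -183, -1.7, 0, 0, 0, 1.024], [60, -183, -1.7, 0, 0, 0, 1.024], [60, -183, -1.7, 0, 0, 0, 1.024]],
])

```text
clock: 7.82
position: [599.6, -82.0, 167.3]
ee_rot: [0.982, 0.19, -0.001, -0.0]
contact_force: [0.4, 0.1, 1.0]
gripper_width: 60.0
grasp_force: 0.0
```

```bash
cat >>h.py <<'E'
import cv2
def look(name,sc=(205,205,235,195),tp=(220,135,180,110)):
    def crop(n,b,w):
        x,y,cw,ch=b;i=arm.get_image(n)[y:y+ch,x:x+cw,::-1];return cv2.resize(i,(w,ch*w//cw),interpolation=cv2.INTER_CUBIC)
    a=crop("scene",sc,400);b=crop("top",tp,400);h=max(len(a),len(b));o=np.zeros((h,800,3),np.uint8);o[:len(a),:400]=a;o[:len(b),400:]=b
    cv2.imwrite(f"pics/{name}.png",o)
E
python3 - <<'E'
from h import *
look("p4");print(arm.read_state()['position'])
E
```

```text
[599.80479555 -81.96737805 167.77019082]
```

View pics/p4.png

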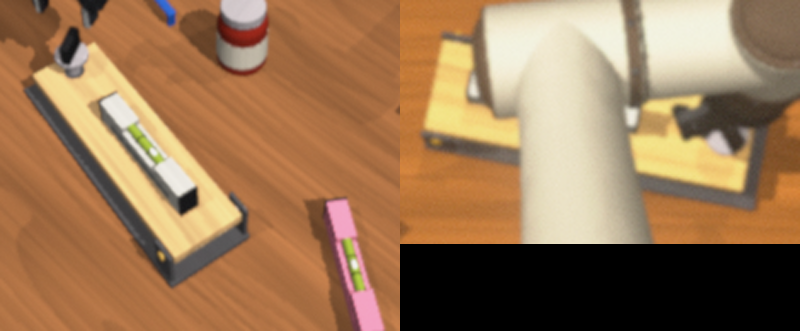

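The level lies along the board, clear of the cheeks and the knob disc, with its bubble towards the pivot. The scene camera still sees the bubble, so I'll grip the knob and measure the bubble with code meanwhile.

>>> servo_tool([
  [[60, 0, 0, 40, 0, 0, 0], [60, 0, 0, 60, 0, 0, 0], [60, 0, 0, 68, 0, 0, 0], [40, 0, 0, 68, 0, 0, 0], [10, 0, 0, 68, 0, 0, 0], [10, 0, 0, 68, 0, 0, 0], [10, 0, 0, 68, 0, 0, 0], [10, 0, 0, 68, 0, 0, 0]],
])

```text
clock: 8.93
position: [601.1, -84.6, 101.9]
ee_rot: [0.982, 0.189, 0.001, 0.002]
contact_force: [1.6, -8.2, -0.4]
gripper_width: 13.0
grasp_force: 60.4
```

```bash
python3 - <<'E'
from h import *
def px(X):
    p=arm.camera_params("scene");c=p['R']@np.array(X)+p['t'];q=p['intrinsics']@c;return q[:2]/q[2]
im=arm.get_image("scene");cv2.imwrite("pics/s5.png",im[:,:,::-1])
print(arm.read_state()['joints'].round(2))
u=np.array([.166,.986,0]);c=np.array([632,98,62+38])
a,b=px(c-60*u),px(c+60*u);print(a,b)
# rectified strip, 2.5 px/mm along level, 40 mm across
v=np.array([.986,-.166,0])
dst=np.float32([[0,0],[600,0],[600,200],[0,200]])
src=np.float32([px(c-60*u-20*v),px(c+60*u-20*v),px(c+60*u+20*v),px(c-60*u+20*v)])
H=cv2.getPerspectiveTransform(src,dst);cv2.imwrite("pics/s5r.png",cv2.warpPerspective(im[:,:,::-1],H,(600,200),flags=cv2.INTER_CUBIC))
E
```

```text
[ 0.13  0.47 -0.21  0.   -0.89  1.82]
[276.5326878  270.37871716] [308.16722748 309.09364079]
```

View pics/s5r.png

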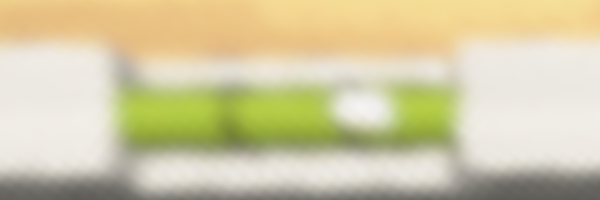

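Bubble centre is at strip x≈362 and the vial middle at ≈286 (5 px/mm), so it stands about 15 mm towards the pivot. That calls for about 1.0 rad clockwise.

>>> servo_tool([
  [[10, 0, 2.8, 0, 0, 0, 0], [10, 0, 2.8, 0, 0, 0, 0.12], [10, 0, 2.8, 0, 0, 0, 0.24], [10, 0, 2.8, 0, 0, 0, 0.36], [10, 0, 2.8, 0, 0, 0, 0.48], [10, 0, 2.8, 0, 0, 0, 0.6], [10, 0, 2.8, 0, 0, 0, 0.72], [10, 0, 2.8, 0, 0, 0, 0.84], [10, 0, 2.8, 0, 0, 0, 0.92], [10, 0, 2.8, 0, 0, 0, 0.98]],
])

```text
clock: 10.22
position: [601.3, -84.8, 101.9]
ee_rot: [0.955, -0.296, 0.001, 0.0]
contact_force: [-2.2, -0.6, 4.7]
gripper_width: 12.9
grasp_force: 61.1
```

>>> servo_tool([
  [[10, 0, 0, 0, 0, 0, 0.03], [10, 0, 0, 0, 0, 0, 0.03], [10, 0, 0, 0, 0, 0, 0.03], [10, 0, 0, 0, 0, 0, 0.03], [10, 0, 0, 0, 0, 0, 0.03], [10, 0, 0, 0, 0, 0, 0.03], [10, 0, 0, 0, 0, 0, 0.03], [10, 0, 0, 0, 0, 0, 0.03]],
])

```text
clock: 11.22
position: [601.4, -84.8, 101.9]
ee_rot: [0.951, -0.309, 0.001, -0.0]
contact_force: [-2.1, -0.9, 5.5]
gripper_width: 12.9
grasp_force: 60.6
```

```bash
cat >>h.py <<'E'
def px(X):
    p=arm.camera_params("scene");c=p['R']@np.array(X)+p['t'];q=p['intrinsics']@c;return q[:2]/q[2]
def bubble():
    im=arm.get_image("scene");u=np.array([.166,.986,0]);v=np.array([.986,-.166,0]);c=np.array([632,98,100])
    src=np.float32([px(c-60*u-20*v),px(c+60*u-20*v),px(c+60*u+20*v),px(c-60*u+20*v)])
    H=cv2.getPerspectiveTransform(src,np.float32([[0,0],[600,0],[600,200],[0,200]]))
    r=cv2.warpPerspective(im[:,:,::-1],H,(600,200),flags=cv2.INTER_CUBIC)
    m=r.astype(int);prof=m[100:125,:,0].mean(0) # blue: low on green vial, high on white
    g=np.where(prof<140)[0];lo,hi=g.min(),g.max()
    w=np.clip(prof[lo+15:hi-15]-100,0,None);x=(w*np.arange(lo+15,hi-15)).sum()/w.sum()
    print("vial",lo,hi,"bubble mm",(x-(lo+hi)/2)/5,"peak",prof[lo+15:hi-15].max());return r
E
python3 - <<'E'
from h import *
for f in ("pics/s5.png",):
    pass
cv2.imwrite("pics/s6r.png",bubble())
old=cv2.imread("pics/s5.png")[:,:,::-1];g=arm.get_image;arm.get_image=lambda n:old
bubble();arm.get_image=g
E
```

```text
vial 114 453 bubble mm 0.004688056484121716 peak 220.92
vial 119 453 bubble mm 15.421888254999033 peak 228.6
```

View pics/s6r.png

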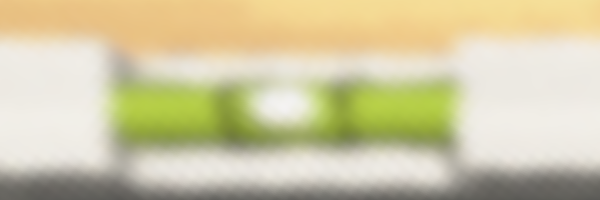

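The bubble now sits between the lines at (283,107), about 0.5 mm off centre. I'll release the knob, lift, and move over the level's pivot-side end.

>>> servo_tool([
  [[25, 0, 0, 0, 0, 0, 0], [40, 0, 0, 0, 0, 0, 0], [55, 0, 0, 0, 0, 0, 0], [55, 0, 0, 0, 0, 0, 0], [55, 0, 0, -40, 0, 0, 0], [55, 0, 0, -80, 0, 0, 0], [55, 0, 0, -80, 0, 0, 0]],
])

```text
clock: 12.15
position: [603.3, -84.7, 184.3]
ee_rot: [0.951, -0.309, 0.004, -0.001]
contact_force: [-0.1, -0.7, 0.1]
gripper_width: 54.6
grasp_force: 0.0
```

```bash
python3 - <<'E'
from h import *
bubble()
print(delta([601,-84.7,180],-.63,[642,158,130],-1.737))
E
```

```text
vial 113 453 bubble mm -0.6433174931379313 peak 219.56
(array([-109.9, -220.3,   50. ]), array([-0.   , -0.   ,  1.107]))
```

>>> servo_tool([
  [[30, -25, -50, 0, 0, 0, 0.18], [0, -50, -100, 0, 0, 0, 0.36], [0, -75, -150, 0, 0, 0, 0.54], [0, -95, -190, 0, 0, 0, 0.72], [0, -110, -220, 0, 0, 0, 0.9], [0, -110, -220, 20, 0, 0, 1.07], [0, -110, -220, 40, 0, 0, 1.107], [0, -110, -220, 50, 0, 0, 1.107], [0, -110, -220, 50, 0, 0, 1.107], [0, -110, -220, 50, 0, 0, 1.107]],
])

```text
clock: 13.45
position: [642.2, 157.8, 130.9]
ee_rot: [-0.646, 0.763, -0.0, 0.001]
contact_force: [0.4, 0.4, 0.6]
gripper_width: 0.2
grasp_force: 0.0
```

```bash
python3 - <<'E'
from h import *
look("p7",(255,245,120,95),(220,135,180,110));print(arm.read_state()['position'],arm.read_state()['contact_force'])
E
```

```text
[642.19940482 157.91988658 131.28078894] [-0.36071377  0.42690886 -0.15042922]
```

View pics/p7.png

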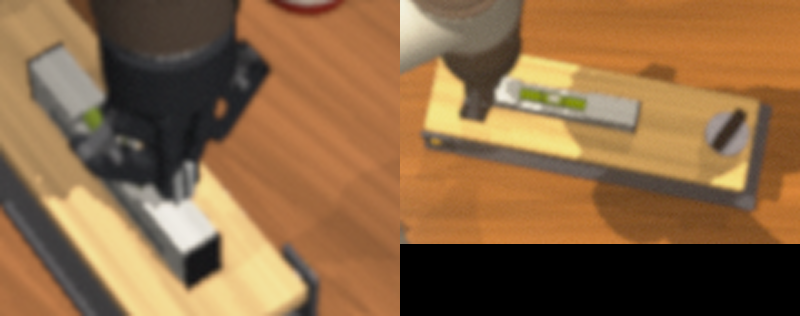

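The fingers are over the pivot-side end top, centred across the width. In the top view the bubble at (553,99) lies between the lines. I'll lower slowly.

>>> servo_tool([
  [[0, 0, 0, 10, 0, 0, 0], [0, 0, 0, 17, 0, 0, 0], [0, 0, 0, 20, 0, 0, 0], [0, 0, 0, 21, 0, 0, 0], [0, 0, 0, 22, 0, 0, 0], [0, 0, 0, 22, 0, 0, 0]],
])

```text
clock: 14.3
position: [641.8, 157.9, 108.4]
ee_rot: [-0.646, 0.763, -0.0, 0.0]
contact_force: [-0.0, 0.1, 1.1]
gripper_width: 0.1
grasp_force: 0.0
```

>>> servo_tool([
  [[0, 0, 0, 1, 0, 0, 0], [0, 0, 0, 2, 0, 0, 0], [0, 0, 0, 2, 0, 0, 0], [0, 0, 0, 2, 0, 0, 0]],
])

```text
clock: 14.8
position: [641.7, 157.9, 106.3]
ee_rot: [-0.646, 0.763, 0.0, -0.0]
contact_force: [0.3, 0.8, 0.1]
gripper_width: 0.1
grasp_force: 0.0
```

>>> servo_tool([
  [[0, 0, 0, 0.7, 0, 0, 0], [0, 0, 0, 1.5, 0, 0, 0], [0, 0, 0, 1.5, 0, 0, 0], [0, 0, 0, 1.5, 0, 0, 0]],
])

```text
clock: 15.3
position: [641.8, 157.8, 106.2]
ee_rot: [-0.646, 0.763, -0.0, 0.0]
contact_force: [-2.3, -0.4, 6.0]
gripper_width: 0.2
grasp_force: 2.9
```

>>> servo_tool([
  [[0, 0, 0, 0.5, 0, 0, 0], [0, 0, 0, 0.5, 0, 0, 0], [0, 0, 0, 0.5, 0, 0, 0], [0, 0, 0, 0.5, 0, 0, 0], [0, 0, 0, 0.5, 0, 0, 0], [0, 0, 0, 0.5, 0, 0, 0], [0, 0, 0, 0.5, 0, 0, 0], [0, 0, 0, 0.5, 0, 0, 0]],
])

```text
clock: 16.3
position: [641.9, 157.8, 106.2]
ee_rot: [-0.646, 0.763, -0.0, 0.0]
contact_force: [-3.1, 0.4, 7.2]
gripper_width: -0.1
grasp_force: 3.8
```

```bash
python3 - <<'E'
from h import *
look("p8",(255,245,120,95),(230,140,80,50));
for _ in range(4): arm.get_image("top"); print(arm.read_state()['position'].round(2),arm.read_state()['contact_force'].round(1))
E
```

```text
[641.9  157.86 106.22] [-3.1 -0.3  7.3]
[641.89 157.85 106.18] [-2.8 -0.2  7.1]
[641.89 157.86 106.2 ] [-2.7  0.5  7.3]
[641.88 157.84 106.19] [-3.2 -0.8  7.2]
```

View pics/p8.png

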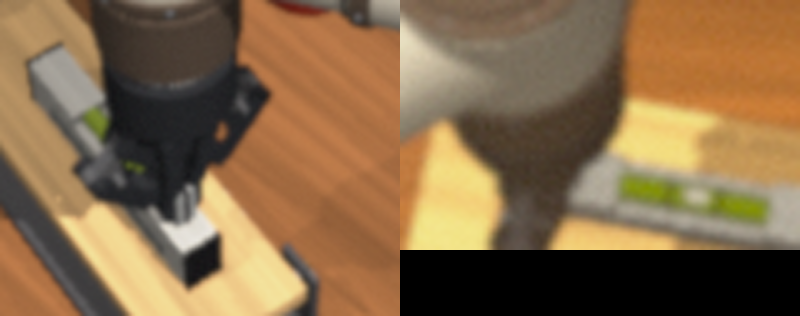

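The bubble at (697,197) is centred between the lines (vial from 621 to 768). The push is steady at about 7.2 N and everything is at rest, so I'm handing in.

```bash
python3 -c "
from bench import arm
print(arm.job_done())"
```

```text
the job is handed in; nothing more can be done
None
```

I handed the job in with the level lying lengthwise on the shelf, its bubble between the lines, the knob let go and the arm pressing the level down at a steady 7 N or so, without my having seen the judge's verdict; the salsa jar, scoop and coaster were not touched.

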